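# Clamp a rubber test mould in the cooling jig

## Robot

A 6-joint arm with a two-finger parallel gripper is mounted at the origin on the work surface. World frame = base frame: x ahead of the robot, y to its left, z up, the work surface at z = 0. Lengths are in mm, angles in rad, forces in N, time in s.
With the tool pointing down it reaches from about 275 to 750 mm from the base axis. Payload 10.2 kg.
Tool frame: the origin (TCP) lies midway between the tips of the shut fingers; the grasp point (between the pads) lies 19 mm behind it (ctrl.hold_point_z is the distance from the TCP to the grasp point, in mm); z points along the fingers, y is the direction in which the jaws open and shut (so a half turn about z gives the same grasp; the last joint's range is limited). The gripper opens to 85 mm and grips with 20 to 120 N. Pads are 22 mm wide; open, the fingers measure 114 mm over their backs; the gripper's body (76 mm by 85 mm) begins 54 mm behind the grasp point. The pads swing forward as they close: fully open they stand 13 mm farther back than shut.
Start: joints at [1.035, 0.313, 1.498, -0, 1.331, -0.223], TCP at [161.568, 499.527, 231.294] pointing down, gripper open.
Joint ranges: [-2.94, 2.94], [-0.97, 2.17], [0.19, 2.56], [-1.23, 4.37], [0.02, 3.11], [-2.88, 2.88]. Speed limits (rad/s): [2.39, 2.39, 3.01, 3.14, 3.14, 3.14].

## Interface

Orientations are given as a unit quaternion [w, x, y, z].
In Python, from rig import ctrl, capture, get_calibration, ticket, search_frame, outline_of gives the robot as it stands. The module is installed in compiled form; this text tells all that it offers.
- The arm moves only by the tool servo_tool, never from a script. Its argument "motion" is a list of rows, each an object with "dr": the turn, a rotation vector about the tool's x, y, z in units of 10 degrees (1.0 is 10 degrees), a list of three; "delta_pos": the shift along the tool's x, y, z in units of 50 mm (1.0 is 50 mm), a list of three; "hand": the opening, from 0 (shut) to 1 (fully open). In form: [{"dr": [ax, ay, az], "delta_pos": [x, y, z], "hand": hand}, ...]. A call has 1 to 20 rows; each row shifts and turns the pose as measured when the row begins, along the tool's axes as they then stand; what a row does not reach is not made up. A row lasts 1/8 s, in which the tool goes at most 62.5 mm and 10.7 degrees, less where a joint would pass 70% of its speed; a pose out of reach is approached as far as the arm can. A call is refused whole if a number of a shift passes 1 or a number of a turn 1, either way. A call with a gripper value outside its range is refused whole. The fingers move at their own pace and stop on an object; "squeeze" is the grip in N (left out, the last holds). Time passes only in rows, so rows that do not move let the fingers close. It gives the time, the measured TCP pose, the force and the opening at its end, in the units of the state.
- ctrl.sense(): the state, without advancing time (a new reading comes with each control period).
- capture(name): name is "scene" or "top" or "wrist"; returns (picture, depth): 420x560x3 uint8, red, green, blue; 420x560 float32, mm along the optical axis (not along the pixel's ray), 0 where there is no reading.
- get_calibration(name): a dict with "camera_matrix" (3x3 intrinsics, pixels), "T" (4x4, takes a point from camera to world coordinates). Camera axes: x right, y down, z forward; pixel columns grow to the right and rows downward; lengths in mm; the calibration is good to about 2 mm. The wrist camera is an equidistant fisheye: a pixel r from the principal point sees the ray r / f radians off the axis. A picture is of the moment at which its call begins: read the wrist's pose just before it. get_calibration takes no time and is no camera call; for the wrist camera it gives the pose at the moment of the call.
- ticket.finish_job(): hands the job in, once; it reports no verdict.
Trained networks look in the newest picture that a camera, given by its name, has taken for a name from the list of things; names that differ only in an ending like _2 or _b are one class to them, and where a whole thing is asked for, a point or a joint stands for the part that bears it (a point fixed in the world has none). Each returns a list of dicts, best first, with "score" (0 to 1); they miss things now and then, are a little off and sometimes report something else, mostly with a low value. They report only what shows in the picture. A call takes as long as a camera call. They do not tell look-alikes from the thing itself.
- search_frame(camera, label): "bbox" ([left, top, right, bottom] in pixels, round what is visible of it).
- outline_of(camera, label): "pixels" (420x560 bool, what is visible of it) and "bbox" ([left, top, right, bottom] in pixels, round what is visible of it).
The state is a dict: "time_s": time; "joints": joint angles; "dq": joint speeds; "tau": joint torques, N m; "eef_pos": TCP position; "ee_rot": TCP orientation; "force": force on the tool from outside, world axes, zero at the start; "wrist_torque": the same for the moment, N m; "grip_width": opening from 0.0 (shut) to 1.0 (fully open).
Only numpy, scipy, OpenCV 4.12 (cv2) and the standard library are available. Lean on these libraries where they do the work, as an engineer would, in place of code of your own. Each camera call takes 0.05 s, during which the arm holds its last target.

## Task

Push the aluminium mould along its channel in the cooling jig until it sits fully home against the end stop, then push the red lever of the toggle clamp down past its dead point so that it snaps into lock and the clamp bears on the mould. Do it all by pushing with the fingers: do not lift or tip the mould, and leave the other things on the jig and the bench where they are.

Things in the scene. Friction and masses are not known exactly. Their poses are not given: they have to be found in the camera images.
- jig: The cooling jig, fixed to the bench: finned aluminium base plate 185 mm (its x) by 320 mm (its y), 26 mm high. Origin: underside, plumb under the centre of a mould that is fully home; the plate spans x -125 to +60, y -170 to +150 mm. z is up; its -x side, with the lever, faces the robot (turned at most 0.35 rad).
- stop_face (a point): Foot of the steel end stop's face, mid-channel, at the jig's (0, 65, 26) mm; the face looks to the jig's -y and is 26 mm high. The channel leads to it along y between two steel rails 12 mm high, 83 mm apart (x -41.5 to +41.5, y -165 to +60 mm), and is open at its -y end.
- mould: The mould: two aluminium plates closed on each other, 80 mm (its x) by 130 mm (its y) by 32 mm high, 0.55 to 1.1 kg, loose on the base plate in the channel (1.5 mm play each side). Origin: centre of its underside; axes along the jig's. It starts 35 to 80 mm short of the stop and is pushed along the jig's +y; home, its origin is at the jig's (0, 0, 26) mm.
- mould_push (a point): Centre of the mould's free end face (the -y end, which looks out of the channel's open end), 16 mm above the mould's underside: the place to push. The face is 80 mm wide and 32 mm high.
- clamp_handle (a joint): How far the red lever is pushed down, rad: 0 = fully up (1.15 above level), where it starts; 1.15 = locked, level. To about 0.75 it moves with under 3 N at the grip and stays where left; then the spindle meets the mould and it resists with 5 to 10 N, fading to nothing at the dead point, 1.01. From about 1.06 it snaps to 1.15 by itself and stays; let go before 1.0 it springs back up.
- lever_pivot (a point): Point on the lever's level pivot axis (along the jig's y), at the jig's (-102, 0, 93) mm. At the angle e = 1.15 - joint above level the lever's centre line runs from here towards (-cos e, 0, sin e) in the jig's axes, so that it points to the jig's -x (the robot) when locked.
- grip_top (a point): Middle of the lever's upper face, the face to push, 80 mm from the pivot axis and 9 mm off the lever's centre line; with the lever e above level the face looks to (sin e, 0, cos e) in the jig's axes. The red grip is 22 mm wide (jig's y), 18 mm thick, and reaches from 36 to 112 mm from the pivot axis.
- clamp_pivot (a point): Pivot of the clamp's arm at the jig's (-55, 0, 86) mm, in the clamp's body (x -124 to -49 mm, y within 26 mm, top 99 mm above the bench). The arm, 62 mm long and 15 mm wide, comes down over the channel at y = 0 as the lever goes down. With the lever up it stands 71 degrees above level, the spindle's tip at about (-6, 0, 127) mm, clear above the mould.
- clamp_spindle: The sprung spindle on the end of the clamp's arm, rubber tip 19 mm across. Origin: on the arm's centre line, 55 mm from the arm's pivot; the tip lies 33 mm below it along the spindle and gives up to 9 mm. When locked it bears on the middle of the mould's top.
- button_a: Black rubber test button, 29 mm across, 12.5 mm high, lying on the jig's plate beyond the end stop. Origin: centre of its underside. Leave alone.
- button_b: Another such button beside it. Leave alone.
- pry_bar: Flat brass pry bar with a black grip, about 195 mm long (its y), 10 mm high, lying on the bench along the jig's far (+x) side. Leave alone.
- brush: Brass brush with a wooden handle, 170 mm long, lying on the bench beyond the jig's +y end. Leave alone.
- spray_can: Pale metal can with a blue band, 60 mm across, 160 mm high, standing at a side of the bench. Leave alone.
- sample_jar: Jar with a white lid, 68 mm across, 75 mm high, standing at a side of the bench. Leave alone.
- durometer: Hand-held hardness gauge with a round dial 60 mm across, about 96 mm high, standing at a side of the bench. Leave alone.
- preform_tray: Open steel tray, 130 by 170 mm, 28 mm high, with black rubber discs, at the right side of the bench. Leave alone.
There are look-alikes about, which are no part of the job. Leave any brown or pink look-alike of the mould alone.

How it is judged (in metres and radians):
On the way, in this order (a step that is already met when the one before it is completed fails the run):
1. the mould is fully home against the end stop (within 3 mm) while the lever is still up (joint below 0.65 rad) (y of mould in the frame of jig above -0.003 m and value of joint clamp_handle below 0.65 rad), for 0.2 s.
2. the lever has gone past its dead point and locked (joint above 1.1 rad) with the spindle bearing on the mould (value of joint clamp_handle above 1.1 rad and contact force between clamp_spindle and mould above 5 N), for 0.2 s.
At the end, for the whole second after the job is handed in: The mould lies flat on the plate, home within 3 mm of the end stop and at rest, the lever is locked (within 0.05 rad of level: joint above 1.1 rad) and the spindle bears on the mould with more than 5 N (all of step 2 and y of mould in the frame of jig above -0.003 m and linear speed of mould below 0.01 m/s and z of mould in the frame of jig below 0.03 m); the robot touches nothing.
It fails at once if the mould is lifted more than 8 mm off the plate or tipped more than 0.1 rad (z of mould in the frame of jig above 0.034 m or angle between mould's own z axis and vertical above 0.1 rad).
It fails at once if one of the other things is moved more than 20 mm (distance of any of button_a, button_b, pry_bar, brush, spray_can, sample_jar, durometer, preform_tray from where it was at the start of the episode above 0.02 m).
It also fails if it takes over 48 s, if anything falls off the work surface, if the arm or the gripper's body presses on something with over 40 N, if the wrist force passes 120 N, or if a joint passes its speed limit or range.

## Working session

There is one attempt and no reset: what is moved stays moved. The work goes in short steps, Python scripts to look and compute and a tool call to move; the robot and the scene stay as the last step left them, time stands still between calls to the robot, and variables do not carry over. Pictures are saved under pics/ and viewed, and the job is handed in when it is done.

Besides the shell and the picture viewer there is one more tool, called by a JSON object that holds its "fn" and its "kwargs". servo_tool: Moves the arm, as the interface text tells. Its arguments: {"type":"object","properties":{"motion":{"type":"array"},"squeeze":{"type":"number"}},"required":["motion"]}

```bash
mkdir -p pics
python3 - <<'E'
from rig import *
import cv2,numpy as np
print(ctrl.sense())
for n in("scene","top"):
    p,d=capture(n); cv2.imwrite(f"pics/{n}0.png",p[:,:,::-1]); np.save(f"{n}_d.npy",d); np.save(f"{n}_p.npy",p)
    c=get_calibration(n); print(n,np.round(c["camera_matrix"],1),np.round(c["T"],3))
    for l in("jig","mould","clamp_handle"):
        for r in search_frame(n,l)[:3]: print(l,r["score"],np.round(r["bbox"]))
E
```

```text
{'time_s': 0.0, 'joints': array([ 1.03461459e+00,  3.13438693e-01,  1.49844902e+00, -2.04128683e-05,
        1.33098917e+00, -2.23412101e-01]), 'dq': array([-0.00027116,  0.00011028,  0.00101375,  0.00060512, -0.00042683,
        0.00030517]), 'tau': array([ 6.00268577e-04, -4.12267256e+01, -2.59755135e+01, -8.95814878e-05,
        4.06159743e-03,  5.21870760e-06]), 'eef_pos': array([161.42614585, 499.29291797, 230.73636843]), 'ee_rot': array([-2.28844238e-04,  1.55745736e-01,  9.87796970e-01, -6.00028238e-04]), 'force': array([ 0.33551577, -0.42294991, -0.51916025]), 'wrist_torque': array([-0.01839464,  0.0227107 , -0.01485108]), 'grip_width': 0.9989837298195957}
scene [[439.6   0.  281.6]
 [  0.  439.6 206.6]
 [  0.    0.    1. ]] [[-8.14000e-01  4.68000e-01 -3.44000e-01  9.06054e+02]
 [ 5.81000e-01  6.45000e-01 -4.97000e-01  5.63030e+02]
 [-1.10000e-02 -6.04000e-01 -7.97000e-01  9.47281e+02]
 [ 0.00000e+00  0.00000e+00  0.00000e+00  1.00000e+00]]
jig 0.67 [296. 230. 304. 242.]
jig 0.56 [189. 147. 322. 283.]
mould 0.97 [253. 101. 295. 136.]
mould 0.96 [313. 295. 371. 364.]
mould 0.9 [338. 215. 399. 263.]
clamp_handle 0.77 [270. 149. 294. 196.]
top [[499.7   0.  290.8]
 [  0.  499.7 211.6]
 [  0.    0.    1. ]] [[ 1.600000e-02 -9.950000e-01  1.000000e-01  4.029340e+02]
 [-1.000000e+00 -1.600000e-02 -3.000000e-03  3.038200e+01]
 [ 4.000000e-03 -9.900000e-02 -9.950000e-01  1.352845e+03]
 [ 0.000000e+00  0.000000e+00  0.000000e+00  1.000000e+00]]
jig 0.59 [252. 155. 376. 237.]
mould 0.93 [157. 169. 208. 208.]
mould 0.92 [307. 156. 360. 196.]
mould 0.89 [394. 264. 447. 322.]
clamp_handle 0.59 [309. 212. 322. 238.]
```

View pics/scene0.png

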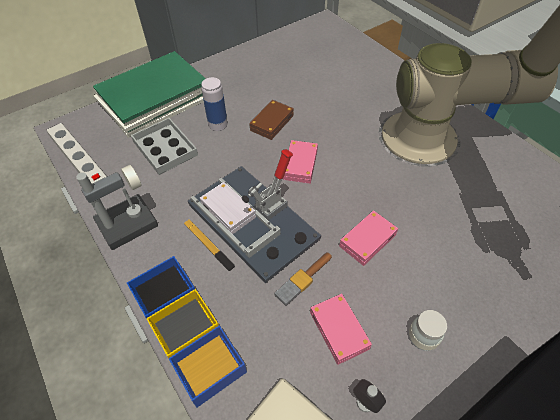

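View pics/top0.png

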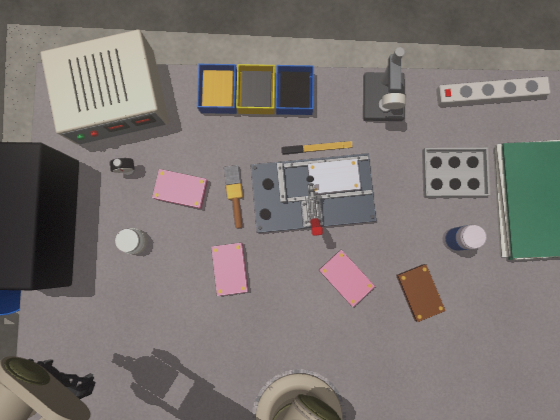

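```bash
cat > h.py <<'E'
import numpy as np,cv2
from rig import *
def world(n,d):
    c=get_calibration(n);K=c["camera_matrix"];T=c["T"]
    v,u=np.mgrid[0:420,0:560]
    P=np.stack([(u-K[0,2])/K[0,0]*d,(v-K[1,2])/K[1,1]*d,d],-1)
    W=P@T[:3,:3].T+T[:3,3]; W[d<=0]=np.nan
    return W
E
python3 - <<'E'
from h import *
for n in("top","scene"):
    d=np.load(n+"_d.npy"); W=world(n,d)
    x0,y0,x1,y1=(235,135,395,255) if n=="top" else (170,140,340,300)
    p=np.load(n+"_p.npy"); cv2.imwrite(f"pics/{n}_z.png",cv2.resize(p[y0:y1,x0:x1,::-1],None,fx=4.5 if n=="top" else 3.6,fy=4.5 if n=="top" else 3.6,interpolation=cv2.INTER_CUBIC))
    R=W[y0:y1,x0:x1].reshape(-1,3); R=R[~np.isnan(R[:,0])]
    hh=np.histogram(R[:,2],bins=np.arange(-10,150,4)); print(list(zip(hh[1],hh[0])))
    m=(W[...,2]>16)&(W[...,2]<150); m2=np.zeros_like(m); m2[y0:y1,x0:x1]=m[y0:y1,x0:x1]
    k,l,s,_=cv2.connectedComponentsWithStats(m2.astype(np.uint8)); i=1+np.argmax(s[1:,4])
    for lo,hi in((20,32),(18,150),(52,62)):
        q=(l==i)&(W[...,2]>lo)&(W[...,2]<hi); Q=W[q][:,:2].astype(np.float32); r=cv2.minAreaRect(Q); print(n,lo,hi,len(Q),r,np.median(W[q][:,2]),cv2.boxPoints(r).round(0).tolist())
E
```

```text
[(np.int64(-10), np.int64(45)), (np.int64(-6), np.int64(1110)), (np.int64(-2), np.int64(4740)), (np.int64(2), np.int64(3652)), (np.int64(6), np.int64(650)), (np.int64(10), np.int64(191)), (np.int64(14), np.int64(138)), (np.int64(18), np.int64(303)), (np.int64(22), np.int64(1571)), (np.int64(26), np.int64(2559)), (np.int64(30), np.int64(873)), (np.int64(34), np.int64(328)), (np.int64(38), np.int64(386)), (np.int64(42), np.int64(136)), (np.int64(46), np.int64(102)), (np.int64(50), np.int64(299)), (np.int64(54), np.int64(521)), (np.int64(58), np.int64(795)), (np.int64(62), np.int64(222)), (np.int64(66), np.int64(9)), (np.int64(70), np.int64(1)), (np.int64(74), np.int64(6)), (np.int64(78), np.int64(16)), (np.int64(82), np.int64(12)), (np.int64(86), np.int64(14)), (np.int64(90), np.int64(21)), (np.int64(94), np.int64(51)), (np.int64(98), np.int64(46)), (np.int64(102), np.int64(11)), (np.int64(106), np.int64(6)), (np.int64(110), np.int64(4)), (np.int64(114), np.int64(2)), (np.int64(118), np.int64(1)), (np.int64(122), np.int64(6)), (np.int64(126), np.int64(2)), (np.int64(130), np.int64(11))
[... 1810 characters left out ...]
int64(134), np.int64(40)), (np.int64(138), np.int64(43)), (np.int64(142), np.int64(48))]
scene 20 32 4503 ((482.76556396484375, -41.41926574707031), (401.8643493652344, 323.3434143066406), 6.448458671569824) 26.271757526003853 [[265.0, 97.0], [301.0, -225.0], [701.0, -180.0], [664.0, 142.0]]
scene 18 150 8616 ((482.7669982910156, -41.44354248046875), (401.8937072753906, 323.343505859375), 6.460471153259277) 30.898599190938796 [[265.0, 97.0], [301.0, -225.0], [701.0, -179.0], [664.0, 142.0]]
scene 52 62 1500 ((587.6603393554688, -44.792259216308594), (165.22303771972656, 217.14381408691406), 3.9233109951019287) 57.68878867172822 [[498.0, 58.0], [513.0, -159.0], [678.0, -147.0], [663.0, 69.0]]
```

```bash
ls pics
```

```text
scene0.png
scene_z.png
top0.png
top_z.png
```

```bash
cat >> h.py <<'E'
th=0.1136; RJ=np.array([[np.cos(th),-np.sin(th),0],[np.sin(th),np.cos(th),0],[0,0,1]]); OJ=np.array([620.3,-17.4,0])
def tojig(W): return (W-OJ)@RJ
def tow(J): return np.array(J)@RJ.T+OJ
E
python3 - <<'E'
from h import *
for n in("top","scene"):
    W=world(n,np.load(n+"_d.npy")); J=tojig(W); p=np.load(n+"_p.npy")
    m=(J[...,2]>48)&(J[...,2]<68)&(abs(J[...,0])<38)&(J[...,1]<50)&(J[...,1]>-170)
    Q=J[m]; print(n,m.sum(),np.percentile(Q[:,1],[0,.5,1,2,5,95,98,100]).round(1),np.median(Q[:,2]))
    m=(J[...,2]>50)&(J[...,2]<66)&(abs(J[...,0])<60)&(J[...,1]<-10)&(J[...,1]>-170)
    Q=J[m]; print(np.percentile(Q[:,0],[0,1,2,5,95,98,99,100]).round(1))
    m=(J[...,2]>110)&(J[...,2]<180)&(abs(J[...,1])<40)&(J[...,0]<-60)&(J[...,0]>-200)
    Q=J[m]; print("lever",len(Q),Q.min(0),Q.max(0),np.median(Q,0))
    # end stop
    m=(J[...,2]>46)&(J[...,2]<58)&(abs(J[...,0])<30)&(J[...,1]>45)&(J[...,1]<100); print("stop",np.percentile(J[m][:,1],[2,50,98]) if m.any() else None)
E
```

```text
top 1350 [-132.3 -131.1 -130.7 -129.3 -125.7  -14.4   -8.2   -2. ] 59.2502323762252
[-58.5 -39.7 -38.9 -36.6  36.5  39.1  39.8  41.2]
lever 78 [-134.7602706    -9.93197619  110.90941007] [-60.65119281  11.46826754 179.57394233] [-120.26758737    1.5753222   153.10686814]
stop [65.69357594 72.52567513 79.05267805]
scene 1236 [-132.7 -129.8 -129.3 -127.8 -123.7   -2.1   -0.6    2.3] 58.03500591133087
[-56.7 -37.  -36.1 -33.3  40.2  41.6  41.8  43. ]
lever 225 [-143.67045129   -7.86554544  110.1958539 ] [-103.48636639   14.82326921  179.97803013] [-120.41616534    7.80932098  151.18590053]
stop [66.41092603 74.97568033 81.37632225]
```

View pics/top_z.png

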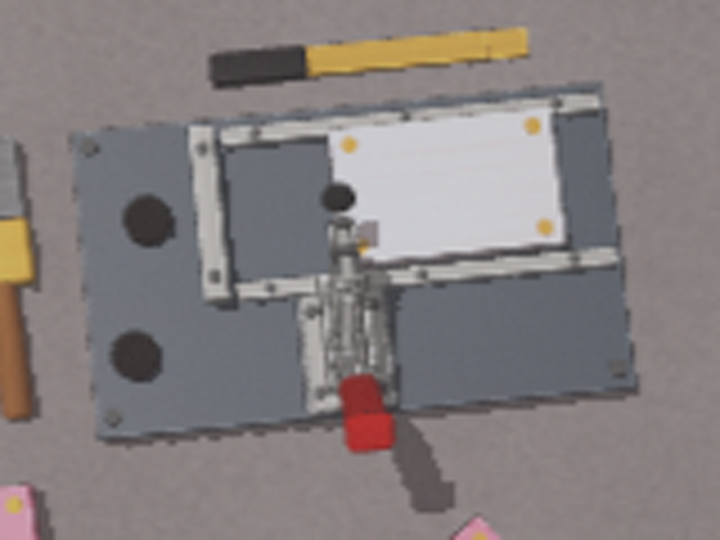

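View pics/scene_z.png

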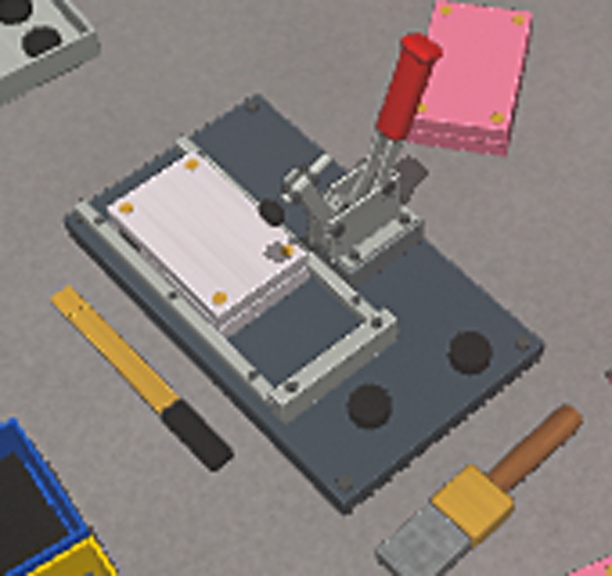

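```bash
cat >> h.py <<'E'
from scipy.spatial.transform import Rotation as R
def pose():
    s=ctrl.sense(); q=s["ee_rot"]; return s["eef_pos"],R.from_quat([q[1],q[2],q[3],q[0]]),s
def rot_target(yaw): # tool y at azimuth yaw, z down
    y=np.array([np.cos(yaw),np.sin(yaw),0]);z=np.array([0,0,-1.]);x=np.cross(y,z); return R.from_matrix(np.stack([x,y,z],1))
def plan(wps,Rt,nper,nrot):
    p,r,s=pose(); rows=[]; k=0
    rv=(r.inv()*Rt).as_rotvec(degrees=True)/10/nrot
    for w,n in zip(wps,nper):
        for i in range(n):
            d=(np.array(w)-p)/(n-i); b=np.round(r.inv().apply(d)/50,2); t=np.round(rv if k<nrot else rv*0,2); k+=1
            rows.append((t.tolist(),b.tolist())); p=p+r.apply(b*50); r=r*R.from_rotvec(t*10,degrees=True)
    for a in rows: print(a)
    print(len(rows),p,tojig(p),np.round(r.as_matrix(),3).tolist())
E
python3 - <<'E'
from h import *
t=tow([0,-165,200]);print(t)
plan([(420,330,270),tow([0,-165,270])],rot_target(th),(7,12),12)
E
```

```text
[ 639.00371091 -181.33648526  200.        ]
([-0.0, 0.0, 0.55], [-0.85, -0.23, -0.11])
([-0.0, 0.0, 0.55], [-0.87, -0.15, -0.11])
([-0.0, 0.0, 0.55], [-0.88, -0.07, -0.11])
([-0.0, 0.0, 0.55], [-0.88, 0.02, -0.11])
([-0.0, 0.0, 0.55], [-0.88, 0.1, -0.11])
([-0.0, 0.0, 0.55], [-0.86, 0.19, -0.11])
([-0.0, 0.0, 0.55], [-0.85, 0.27, -0.12])
([-0.0, 0.0, 0.55], [-0.91, -0.17, 0.0])
([-0.0, 0.0, 0.55], [-0.92, -0.08, 0.0])
([-0.0, 0.0, 0.55], [-0.93, 0.01, 0.0])
([-0.0, 0.0, 0.55], [-0.92, 0.1, 0.0])
([-0.0, 0.0, 0.55], [-0.91, 0.19, 0.0])
([-0.0, 0.0, 0.0], [-0.89, 0.27, 0.0])
([-0.0, 0.0, 0.0], [-0.89, 0.27, 0.0])
([-0.0, 0.0, 0.0], [-0.89, 0.27, 0.0])
([-0.0, 0.0, 0.0], [-0.88, 0.27, 0.0])
([-0.0, 0.0, 0.0], [-0.89, 0.27, 0.0])
([-0.0, 0.0, 0.0], [-0.88, 0.28, 0.0])
([-0.0, 0.0, 0.0], [-0.89, 0.27, 0.01])
19 [ 638.85465961 -181.60360237  269.80975177] [-1.78369868e-01 -1.65248500e+02  2.69809752e+02] [[-0.106, 0.994, -0.0], [0.994, 0.106, -0.0], [-0.0, -0.0, -1.0]]
```

{"fn": "servo_tool", "kwargs": {"motion": [{"dr":[0,0,0.55],"delta_pos":[-0.85,-0.23,-0.11],"hand":0},{"dr":[0,0,0.55],"delta_pos":[-0.87,-0.15,-0.11],"hand":0},{"dr":[0,0,0.55],"delta_pos":[-0.88,-0.07,-0.11],"hand":0},{"dr":[0,0,0.55],"delta_pos":[-0.88,0.02,-0.11],"hand":0},{"dr":[0,0,0.55],"delta_pos":[-0.88,0.1,-0.11],"hand":0},{"dr":[0,0,0.55],"delta_pos":[-0.86,0.19,-0.11],"hand":0},{"dr":[0,0,0.55],"delta_pos":[-0.85,0.27,-0.12],"hand":0}]}}

```text
time_s: 1.27
eef_pos: [424.5, 324.0, 271.1]
ee_rot: [-0.0, 0.48, 0.877, -0.0]
force: [0.8, -0.2, 0.3]
grip_width: 0.002
```

{"fn": "servo_tool", "kwargs": {"motion": [{"dr":[0,0,0.55],"delta_pos":[-0.91,-0.17,0],"hand":0},{"dr":[0,0,0.55],"delta_pos":[-0.92,-0.08,0],"hand":0},{"dr":[0,0,0.55],"delta_pos":[-0.93,0.01,0],"hand":0},{"dr":[0,0,0.55],"delta_pos":[-0.92,0.1,0],"hand":0},{"dr":[0,0,0.55],"delta_pos":[-0.91,0.19,0],"hand":0},{"dr":[0,0,0],"delta_pos":[-0.89,0.27,0],"hand":0},{"dr":[0,0,0],"delta_pos":[-0.89,0.27,0],"hand":0},{"dr":[0,0,0],"delta_pos":[-0.89,0.27,0],"hand":0},{"dr":[0,0,0],"delta_pos":[-0.88,0.27,0],"hand":0},{"dr":[0,0,0],"delta_pos":[-0.89,0.27,0],"hand":0},{"dr":[0,0,0],"delta_pos":[-0.88,0.27,0],"hand":0},{"dr":[0,0,0],"delta_pos":[-0.8,0.25,0],"hand":0}]}}

```text
time_s: 2.78
eef_pos: [632.2, -207.1, 270.9]
ee_rot: [0.0, 0.681, 0.732, 0.001]
force: [-0.2, 0.1, -0.6]
grip_width: -0.001
```

Run:
```python
from h import *
p,r,s=pose(); print(p,tojig(p),np.round(r.as_matrix(),3),s["joints"])
a,d=capture("scene"); cv2.imwrite("pics/s1.png",a[:,:,::-1])
W=world("scene",d); J=tojig(W)
plan([tow([0,-165,130]),tow([0,-160,36])],rot_target(th),(3,3),1)
```

```text
[ 632.24350683 -207.1087241   270.93833129] [  -9.63806425 -189.83981425  270.93833129] [[-0.072  0.997  0.001]
 [ 0.997  0.072  0.001]
 [ 0.001  0.001 -1.   ]] [-4.92725670e-01  6.24667149e-01  9.26220368e-01  1.16389710e-03
  1.59021060e+00 -5.64329439e-01]
([0.0, 0.0, -0.26], [0.2, 0.06, 0.93])
([0.0, 0.0, -0.0], [0.2, 0.06, 0.93])
([0.0, 0.0, -0.0], [0.2, 0.07, 0.93])
([0.0, 0.0, -0.0], [0.03, -0.0, 0.63])
([0.0, 0.0, -0.0], [0.03, -0.0, 0.63])
([0.0, 0.0, -0.0], [0.04, -0.0, 0.62])
6 [ 638.6235101  -176.2049778    36.10344302] [   0.20393605 -159.85846993   36.10344302] [[-0.113, 0.994, 0.0], [0.994, 0.113, -0.0], [-0.0, 0.0, -1.0]]
```

View pics/s1.png

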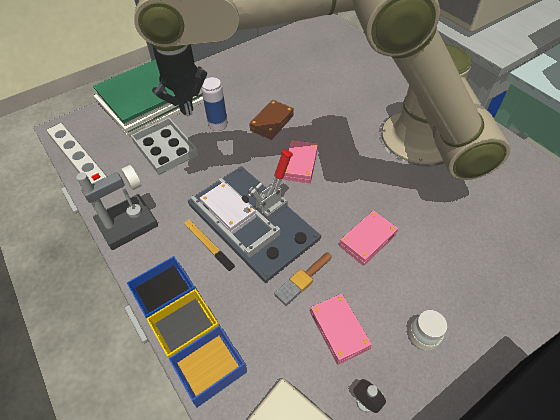

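{"fn": "servo_tool", "kwargs": {"motion": [{"dr":[0,0,-0.26],"delta_pos":[0.13,0.06,0.93],"hand":0},{"dr":[0,0,0],"delta_pos":[0.12,0.06,0.93],"hand":0},{"dr":[0,0,0],"delta_pos":[0.12,0.06,0.93],"hand":0},{"dr":[0,0,0],"delta_pos":[0.02,0,0.6],"hand":0},{"dr":[0,0,0],"delta_pos":[0.02,0,0.5],"hand":0},{"dr":[0,0,0],"delta_pos":[0,0,0],"hand":0},{"dr":[0,0,0],"delta_pos":[0,0,0],"hand":0}]}}

```text
time_s: 3.7
eef_pos: [640.3, -192.3, 69.2]
ee_rot: [0.001, 0.666, 0.746, -0.0]
force: [-0.0, -0.6, 0.2]
grip_width: -0.002
```

Run:
```python
from h import *
p,r,s=pose(); print(p,tojig(p),s["force"])
a,d=capture("wrist"); cv2.imwrite("pics/w1.png",a[:,:,::-1])
plan([tow([0,-160,36])],rot_target(th),(2,),1)
```

```text
[ 640.27039821 -192.31783701   69.23302019] [ 1.37226338e-02 -1.76054157e+02  6.92330202e+01] [-0.0291986  -0.62390578  0.23186145]
([0.01, 0.01, -0.01], [0.16, 0.0, 0.33])
([0.0, 0.0, -0.0], [0.16, 0.0, 0.33])
2 [ 638.37922532 -176.3501728    36.1204439 ] [-5.52328829e-02 -1.59975038e+02  3.61204439e+01] [[-0.113, 0.994, -0.001], [0.994, 0.113, 0.001], [0.001, -0.001, -1.0]]
```

View pics/w1.png

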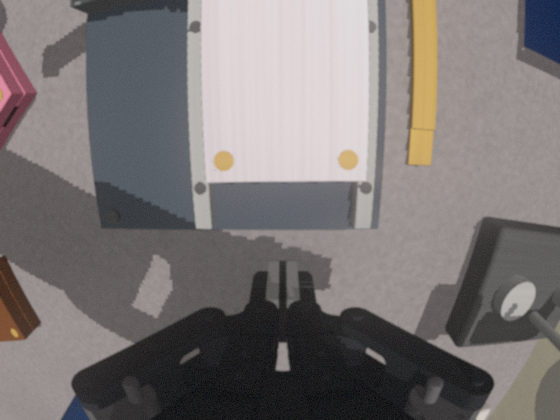

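{"fn": "servo_tool", "kwargs": {"motion": [{"dr":[0,0,0],"delta_pos":[0,0,0.33],"hand":0},{"dr":[0,0,0],"delta_pos":[0,0,0.3],"hand":0},{"dr":[0,0,0],"delta_pos":[0.2,0,0],"hand":0},{"dr":[0,0,0],"delta_pos":[0.2,0,0],"hand":0},{"dr":[0,0,0],"delta_pos":[0.2,0,0],"hand":0},{"dr":[0,0,0],"delta_pos":[0,0,0],"hand":0}]}}

```text
time_s: 4.5
eef_pos: [637.4, -160.1, 37.5]
ee_rot: [0.002, 0.666, 0.746, 0.0]
force: [0.6, 0.5, -0.2]
grip_width: -0.0
```

Run:
```python
from h import *
p,r,s=pose(); print(p,tojig(p),s["force"],np.round(r.as_matrix(),3).tolist())
```

```text
[ 637.39376991 -160.08371777   37.45135831] [   0.80956091 -143.70172197   37.45135831] [ 0.57655442  0.54987183 -0.1803023 ] [[-0.112, 0.994, 0.004], [0.994, 0.112, -0.002], [-0.003, 0.003, -1.0]]
```

Now push.

{"fn": "servo_tool", "kwargs": {"motion": [{"dr":[0,0,0],"delta_pos":[0.12,0,0.02],"hand":0},{"dr":[0,0,0],"delta_pos":[0.15,0,0],"hand":0},{"dr":[0,0,0],"delta_pos":[0.2,0,0],"hand":0},{"dr":[0,0,0],"delta_pos":[0.2,0,0],"hand":0},{"dr":[0,0,0],"delta_pos":[0.2,0,0],"hand":0},{"dr":[0,0,0],"delta_pos":[0.2,0,0],"hand":0},{"dr":[0,0,0],"delta_pos":[0.15,0,0],"hand":0}]}}

```text
time_s: 5.38
eef_pos: [631.1, -102.6, 37.4]
ee_rot: [0.007, 0.667, 0.745, -0.002]
force: [0.6, -5.0, -1.4]
grip_width: 0.002
```

Run:
```python
from h import *
p,r,s=pose(); print(p,tojig(p),s["force"],np.round(r.as_matrix(),3).tolist())
a,d=capture("wrist"); cv2.imwrite("pics/w2.png",a[:,:,::-1])
```

```text
[ 631.10327348 -102.59106368   37.40457105] [  1.07673731 -85.86657491  37.40457105] [ 0.55796626 -5.03473984 -1.44353152] [[-0.11, 0.994, 0.008], [0.994, 0.11, -0.012], [-0.013, 0.007, -1.0]]
```

View pics/w2.png

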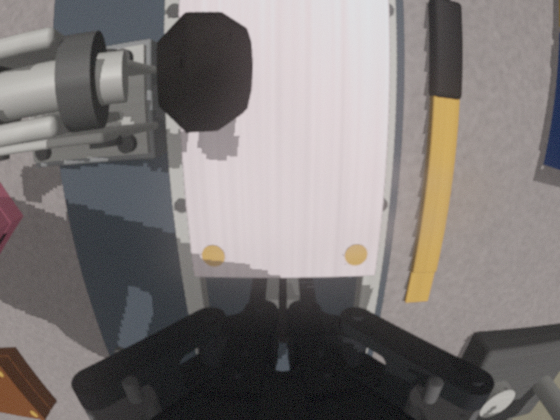

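{"fn": "servo_tool", "kwargs": {"motion": [{"dr":[0,0,0],"delta_pos":[0.1,0,0],"hand":0},{"dr":[0,0,0],"delta_pos":[0.1,0,0],"hand":0},{"dr":[0,0,0],"delta_pos":[0.1,0,0],"hand":0},{"dr":[0,0,0],"delta_pos":[0.1,0,0],"hand":0}]}}

```text
time_s: 5.92
eef_pos: [629.8, -90.6, 38.0]
ee_rot: [0.014, 0.667, 0.745, -0.006]
force: [0.2, -33.2, -4.5]
grip_width: -0.003
```

{"fn": "servo_tool", "kwargs": {"motion": [{"dr":[0,0,0],"delta_pos":[0.1,0,0],"hand":0},{"dr":[0,0,0],"delta_pos":[0.1,0,0],"hand":0}]}}

```text
time_s: 6.18
eef_pos: [629.9, -90.9, 38.6]
ee_rot: [0.021, 0.667, 0.744, -0.011]
force: [0.6, -27.7, -3.7]
grip_width: 0.001
```

Run:
```python
from h import *
p,r,s=pose(); print(p,tojig(p),s["force"],np.round(r.as_matrix(),3).tolist())
a,d=capture("scene"); cv2.imwrite("pics/s2.png",cv2.resize(a[140:300,170:340,::-1],None,fx=3.6,fy=3.6,interpolation=cv2.INTER_CUBIC))
J=tojig(world("scene",d))
m=(J[...,2]>50)&(J[...,2]<66)&(abs(J[...,0])<38)&(J[...,1]<64)&(J[...,1]>-170)
print(np.percentile(J[m][:,1],[1,2,98,99,100]))
```

```text
[629.87680485 -90.90629916  38.60354858] [  1.18271005 -74.11809768  38.60354858] [  0.5977485  -27.72115097  -3.6989149 ] [[-0.109, 0.994, 0.017], [0.993, 0.109, -0.044], [-0.045, 0.012, -0.999]]
[-67.36111062 -63.60210266  61.46106296  62.75020798  63.80824921]
```

View pics/s2.png

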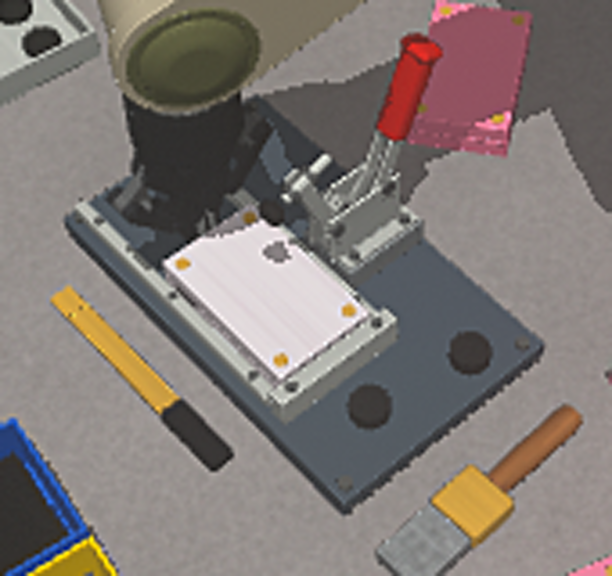

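{"fn": "servo_tool", "kwargs": {"motion": [{"dr":[0,0,0],"delta_pos":[-0.2,0,0],"hand":0},{"dr":[0,0,0],"delta_pos":[-0.4,0,0],"hand":0},{"dr":[0,0,0],"delta_pos":[-0.2,0,-0.5],"hand":0},{"dr":[0,0,0],"delta_pos":[0,0,-1],"hand":0},{"dr":[0,0,0],"delta_pos":[0,0,-1],"hand":0},{"dr":[0,0,0],"delta_pos":[0,0,-1],"hand":0},{"dr":[0,0,0],"delta_pos":[0,0,-0.8],"hand":0},{"dr":[0,0,0],"delta_pos":[0,0,0],"hand":0}]}}

```text
time_s: 7.22
eef_pos: [630.7, -125.1, 262.2]
ee_rot: [0.018, 0.668, 0.744, -0.009]
force: [1.1, 0.5, -0.5]
grip_width: 0.003
```

Run:
```python
from h import *
p,r,s=pose(); print(p,tojig(p),s["force"],np.round(r.as_matrix(),3).tolist())
a,d=capture("top"); J=tojig(world("top",d)); cv2.imwrite("pics/t2.png",cv2.resize(a[135:255,235:395,::-1],None,fx=4.5,fy=4.5,interpolation=cv2.INTER_CUBIC))
a,d=capture("wrist"); cv2.imwrite("pics/w3.png",a[:,:,::-1])
plan([tow([-88,0,250])],rot_target(th-np.pi/2),(10,),10)
```

```text
[ 630.74223165 -125.06036338  262.1754272 ] [  -1.82900338 -108.15012155  262.1754272 ] [ 1.05770204  0.52543364 -0.45338803] [[-0.108, 0.994, 0.016], [0.993, 0.108, -0.037], [-0.039, 0.012, -0.999]]
([0.02, 0.01, 0.9], [0.22, -0.17, 0.01])
([0.02, 0.01, 0.9], [0.18, -0.2, 0.01])
([0.02, 0.01, 0.9], [0.15, -0.23, 0.01])
([0.02, 0.01, 0.9], [0.11, -0.25, 0.01])
([0.02, 0.01, 0.9], [0.07, -0.27, 0.01])
([0.02, 0.01, 0.9], [0.03, -0.27, 0.01])
([0.02, 0.01, 0.9], [-0.01, -0.28, 0.01])
([0.02, 0.01, 0.9], [-0.05, -0.27, 0.02])
([0.02, 0.01, 0.9], [-0.1, -0.26, 0.02])
([0.02, 0.01, 0.9], [-0.13, -0.24, 0.01])
10 [533.03482822 -27.15489155 250.15339775] [-8.78084741e+01  1.99999457e-01  2.50153398e+02] [[0.994, 0.108, -0.005], [0.108, -0.994, -0.003], [-0.005, 0.003, -1.0]]
```

View pics/w3.png

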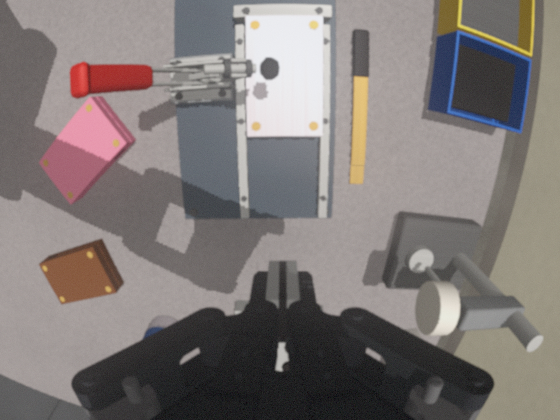

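View pics/t2.png

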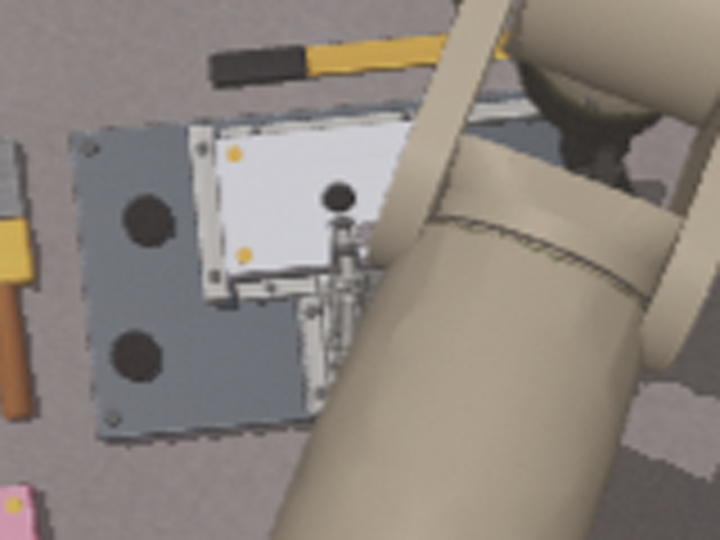

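{"fn": "servo_tool", "kwargs": {"motion": [{"dr":[0.02,0.01,0.9],"delta_pos":[0.22,-0.17,0],"hand":0},{"dr":[0.02,0.01,0.9],"delta_pos":[0.18,-0.2,0],"hand":0},{"dr":[0.02,0.01,0.9],"delta_pos":[0.15,-0.23,0],"hand":0},{"dr":[0.02,0.01,0.9],"delta_pos":[0.11,-0.25,0.01],"hand":0},{"dr":[0.02,0.01,0.9],"delta_pos":[0.07,-0.27,0.01],"hand":0},{"dr":[0.02,0.01,0.9],"delta_pos":[0.03,-0.27,0.01],"hand":0},{"dr":[0.02,0.01,0.9],"delta_pos":[-0.01,-0.28,0.01],"hand":0},{"dr":[0.02,0.01,0.9],"delta_pos":[-0.05,-0.27,0.02],"hand":0},{"dr":[0.02,0.01,0.9],"delta_pos":[-0.1,-0.26,0.02],"hand":0},{"dr":[0.02,0.01,0.9],"delta_pos":[-0.13,-0.24,0.01],"hand":0},{"dr":[0,0,0],"delta_pos":[0,0,0],"hand":0}]}}

```text
time_s: 8.7
eef_pos: [526.9, -21.6, 234.2]
ee_rot: [-0.007, 0.999, 0.029, -0.019]
force: [0.4, -0.2, 0.8]
grip_width: -0.002
```

Run:
```python
from h import *
p,r,s=pose(); print(p,tojig(p),s["force"],s["joints"])
a,d=capture("wrist"); cv2.imwrite("pics/w4.png",a[:,:,::-1])
plan([tow([-90,0,250]),tow([-92,0,172])],rot_target(th-np.pi/2),(2,4),2)
```

```text
[526.85949821 -21.5928844  234.15300165] [-93.3135148    6.42616607 234.15300165] [ 0.44445432 -0.21009256  0.80410101] [-0.26453769  0.33738149  1.45709726  0.0024407   1.38649802  1.24848556]
([-0.04, 0.1, -0.16], [0.03, 0.06, -0.16])
([-0.04, 0.1, -0.16], [0.03, 0.05, -0.16])
([-0.0, 0.0, -0.0], [-0.01, 0.0, 0.39])
([-0.0, 0.0, -0.0], [-0.01, 0.0, 0.39])
([-0.0, 0.0, -0.0], [-0.01, 0.0, 0.39])
([-0.0, 0.0, -0.0], [-0.01, 0.01, 0.39])
6 [528.95841117 -28.00332296 171.97737884] [-91.95479101  -0.18087774 171.97737884] [[0.993, 0.114, -0.001], [0.114, -0.993, 0.002], [-0.001, -0.002, -1.0]]
```

View pics/w4.png

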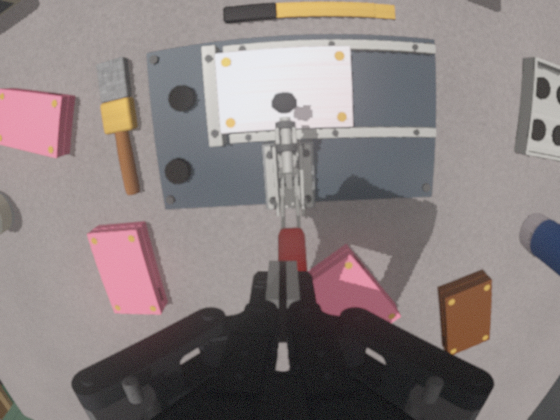

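{"fn": "servo_tool", "kwargs": {"motion": [{"dr":[-0.04,0.1,-0.16],"delta_pos":[0.04,0.06,0],"hand":0},{"dr":[-0.04,0.1,-0.16],"delta_pos":[0.04,0.06,0],"hand":0},{"dr":[0,0,0],"delta_pos":[0,0,0.3],"hand":0},{"dr":[0,0,0],"delta_pos":[0,0,0.3],"hand":0},{"dr":[0,0,0],"delta_pos":[0,0,0],"hand":0}]}}

```text
time_s: 9.38
eef_pos: [531.9, -29.2, 200.1]
ee_rot: [-0.001, 0.998, 0.062, -0.001]
force: [0.4, 0.2, 0.0]
grip_width: -0.005
```

Run:
```python
from h import *
p,r,s=pose(); print(p,tojig(p),s["force"],r.as_matrix().round(3).tolist())
a,d=capture("scene"); cv2.imwrite("pics/s5.png",cv2.resize(a[60:260,180:380,::-1],None,fx=3,fy=3,interpolation=cv2.INTER_CUBIC))
a,d=capture("wrist"); cv2.imwrite("pics/w5.png",a[:,:,::-1])
```

```text
[531.94854821 -29.20127585 200.08779248] [-89.11972198  -1.71005861 200.08779248] [0.44913755 0.20734494 0.00752877] [[0.992, 0.123, -0.001], [0.123, -0.992, 0.001], [-0.001, -0.002, -1.0]]
```

View pics/s5.png

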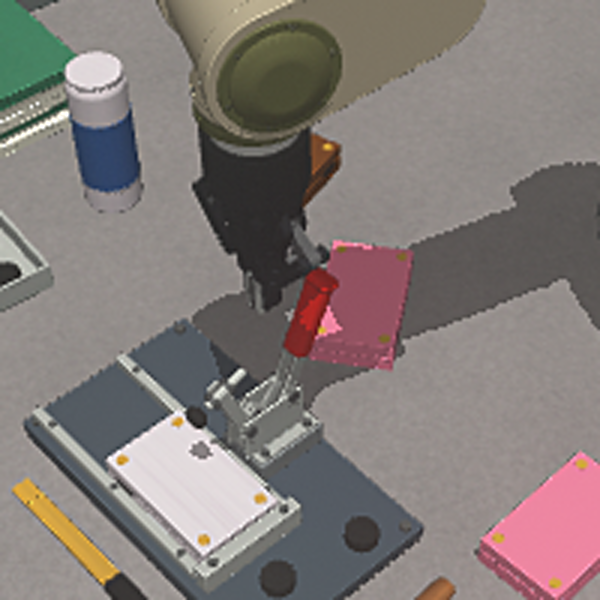

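View pics/w5.png

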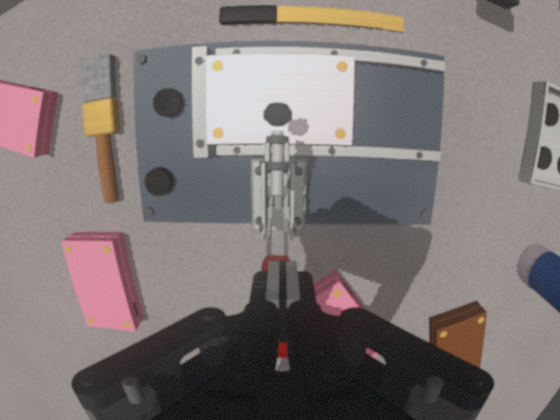

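{"fn": "servo_tool", "kwargs": {"motion": [{"dr":[0,0,-0.05],"delta_pos":[0,-0.03,0.3],"hand":0},{"dr":[0,0,0],"delta_pos":[0,0,0.26],"hand":0},{"dr":[0,0,0],"delta_pos":[-0.2,0,0.04],"hand":0},{"dr":[0,0,0],"delta_pos":[-0.2,0,0],"hand":0},{"dr":[0,0,0],"delta_pos":[-0.1,0,0],"hand":0},{"dr":[0,0,0],"delta_pos":[0,0,0],"hand":0}]}}

```text
time_s: 10.22
eef_pos: [505.8, -31.3, 170.2]
ee_rot: [-0.0, 0.998, 0.066, 0.001]
force: [-0.6, -0.4, -0.2]
grip_width: -0.0
```

Run:
```python
from h import *
p,r,s=pose(); print(p,tojig(p),s["force"],r.as_matrix().round(3).tolist())
```

```text
[505.80753812 -31.31803269 170.16273188] [-115.33218575   -0.84993607  170.16273188] [-0.56769017 -0.41412341 -0.19474662] [[0.991, 0.132, 0.002], [0.132, -0.991, 0.0], [0.002, -0.0, -1.0]]
```

{"fn": "servo_tool", "kwargs": {"motion": [{"dr":[0,0,0.1],"delta_pos":[-0.22,0,0.08],"hand":0},{"dr":[0,0,0],"delta_pos":[-0.15,0,0.1],"hand":0},{"dr":[0,0,0],"delta_pos":[-0.15,0,0.1],"hand":0},{"dr":[0,0,0],"delta_pos":[-0.13,0,0.12],"hand":0},{"dr":[0,0,0],"delta_pos":[-0.11,0,0.12],"hand":0},{"dr":[0,0,0],"delta_pos":[0,0,0],"hand":0}]}}

```text
time_s: 10.98
eef_pos: [466.8, -36.1, 142.9]
ee_rot: [0.0, 0.998, 0.057, 0.003]
force: [0.2, 0.1, 0.5]
grip_width: 0.002
```

Run:
```python
from h import *
p,r,s=pose(); print(p,tojig(p),s["force"],r.as_matrix().round(3).tolist())
a,d=capture("scene"); cv2.imwrite("pics/s6.png",cv2.resize(a[60:260,180:380,::-1],None,fx=3,fy=3,interpolation=cv2.INTER_CUBIC))
```

```text
[466.78760948 -36.14424563 142.88517981] [-154.64768907   -1.2219053   142.88517981] [0.17834572 0.08021738 0.48925712] [[0.993, 0.114, 0.005], [0.114, -0.993, 0.0], [0.005, 0.0, -1.0]]
```

View pics/s6.png

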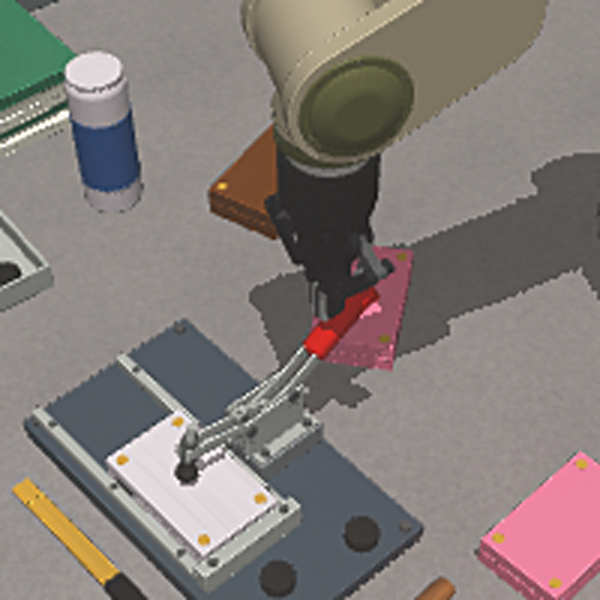

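{"fn": "servo_tool", "kwargs": {"motion": [{"dr":[0,0,0],"delta_pos":[-0.09,0,0.14],"hand":0},{"dr":[0,0,0],"delta_pos":[-0.08,0,0.16],"hand":0},{"dr":[0,0,0],"delta_pos":[-0.06,0,0.18],"hand":0},{"dr":[0,0,0],"delta_pos":[-0.04,0,0.18],"hand":0},{"dr":[0,0,0],"delta_pos":[-0.02,0,0.15],"hand":0}]}}

```text
time_s: 11.65
eef_pos: [452.5, -38.2, 101.5]
ee_rot: [0.001, 0.998, 0.057, 0.004]
force: [-15.0, 4.7, 75.4]
grip_width: -0.005
```

Run:
```python
from h import *
p,r,s=pose(); print(p,tojig(p),s["force"],r.as_matrix().round(3).tolist())
```

```text
[452.52240611 -38.24586405 101.45471853] [-169.05917613   -1.69293377  101.45471853] [-15.02118838   4.68426614  75.42090508] [[0.993, 0.115, 0.007], [0.115, -0.993, -0.001], [0.007, 0.002, -1.0]]
```

{"fn": "servo_tool", "kwargs": {"motion": [{"dr":[0,0,0],"delta_pos":[0,0,-0.15],"hand":0},{"dr":[0,0,0],"delta_pos":[0,0,-0.6],"hand":0},{"dr":[0,0,0],"delta_pos":[0,0,-1],"hand":0},{"dr":[0,0,0],"delta_pos":[-0.3,0,-1],"hand":0},{"dr":[0,0,0],"delta_pos":[-0.3,0,-0.5],"hand":0},{"dr":[0,0,0],"delta_pos":[0,0,0],"hand":0}]}}

```text
time_s: 12.4
eef_pos: [420.4, -41.5, 266.2]
ee_rot: [0.0, 0.998, 0.057, 0.003]
force: [0.3, 0.0, -0.3]
grip_width: -0.001
```

Run:
```python
from h import *
p,r,s=pose(); print(p,tojig(p),s["force"])
a,d=capture("scene"); cv2.imwrite("pics/s7.png",cv2.resize(a[120:320,160:360,::-1],None,fx=3,fy=3,interpolation=cv2.INTER_CUBIC))
J=tojig(world("scene",d))
m=(J[...,2]>50)&(J[...,2]<66)&(abs(J[...,0]-25)<12)&(J[...,1]<64)&(J[...,1]>-170)
print(np.percentile(J[m][:,1],[0,1,2,98,99,100]),np.median(J[m][:,2]))
m=(abs(J[...,1])<9)&(J[...,0]<-150)&(J[...,0]>-210)&(J[...,2]>70)&(J[...,2]<130); print("lever top z",m.sum(),np.percentile(J[m][:,2],[50,90]),np.polyfit(J[m][:,0],J[m][:,2],1))
```

```text
[420.40846867 -41.52955928 266.19480826] [-201.33834775   -1.31516197  266.19480826] [ 0.29927723  0.01725285 -0.34995447]
[-63.56306339 -61.92463763 -61.16001675  61.71827694  62.62994788
  63.64070594] 58.18686169213788
lever top z 112 [102.14044654 104.56684478] [-9.52670677e-03  1.00262785e+02]
```

View pics/s7.png

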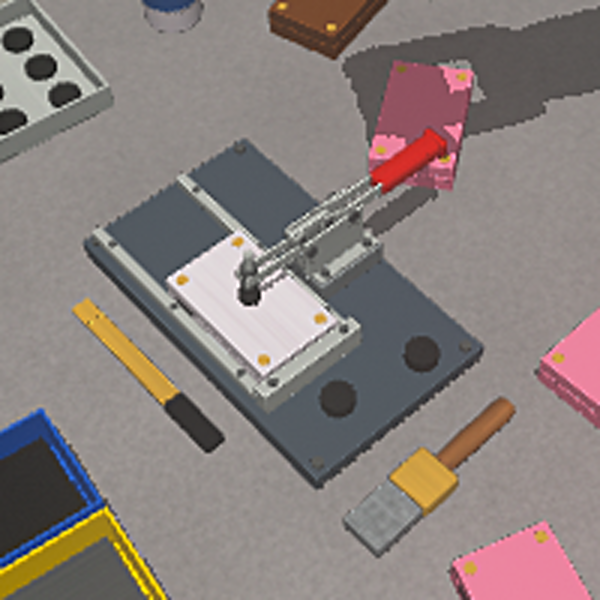

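```bash
python3 -c "
from rig import *
print(ticket.finish_job())"
```

```text
the job is handed in; nothing more can be done
None
```

I pushed the mould home against the end stop with the shut fingers, pushed the red lever down past its dead point until it locked, backed the arm clear and handed the job in. The robot clock was at about 12.5 s of the 48 s allowed.

- **Mould:** on reaching the stop the push force rose from about 5 N to 33 N and the fingers stopped advancing. The depth picture taken after locking shows its ends at about jig y -64 and +64 mm, flush with the stop. Its top is at 58 mm, so it lies flat.
- **Lever and clamp:** the grip's top measured 102 mm with almost no slope (about 0.01), which matches the locked, level position. The picture shows the spindle's tip standing on the mould. I did not measure the clamping force itself.
- **Other things:** the pry bar, brush and buttons look undisturbed in the last picture. It does not show the jar or the durometer, and the can and tray only in part; the arm never went near them. The force reading with the arm clear was about zero.

The push on the lever ended against its own stop, with a brief vertical wrist force of about 75 N. That is below the 120 N limit, and the fingers were the part in contact. No check failed or disagreed.

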